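# Make up the extraction and the PCR reagent carriers

### The arm

A 7-joint arm with a two-finger parallel gripper is mounted at the origin on the work surface. World frame = base frame: x ahead of the robot, y to its left, z up, the work surface at z = 0. Lengths are in m, angles in rad, forces in N, time in s.
With the tool pointing down it reaches from about 0.4 to 0.85 m from the base axis. Payload 10.4 kg.
Tool frame: the origin (TCP) lies midway between the tips of the shut fingers; the grasp point (between the pads) lies 19 mm behind it; z points along the fingers, y is the line along which they close (so a half turn about z gives the same grasp; the last joint's range is limited). The gripper opens to 87 mm and grips with 3 to 60 N. Pads are 19 mm wide; open, the fingers measure 117 mm over their backs; the gripper's body (75 mm by 190 mm) begins 51 mm behind the grasp point.
Start: joints at [-1.126, 0.332, -0.065, 1.46, 0.022, 1.35, -0.088], TCP at [0.282, 0.558, 0.223] pointing down, gripper open.
Joint ranges: [-2.6, 2.6], [-0.5, 2.12], [-1.47, 1.34], [0.16, 2.42], [-1.27, 4.41], [0.06, 2.06], [-2.6, 2.6]. Speed limits (rad/s): [2.22, 2.22, 2.79, 2.79, 3.14, 3.14, 3.14].

### API

Orientations are given as a unit quaternion [x, y, z, w].
In Python, from bench import sensors, eyes, order gives the robot as it stands.
- The arm moves only by the tool arm_command, never from a script. Its argument "steps" is a list of rows, each an object with "rot": the turn, a rotation vector about the world's x, y, z in degrees, a list of three; "slide": the shift along the world's x, y, z in m, a list of three; "grip": the opening, from 0 (shut) to 1 (fully open). A call has exactly 8 rows; each row shifts and turns the commanded pose from where the row before left it; what a row does not reach is not made up. A row lasts 1/8 s, in which the tool goes at most 62.5 mm and 10.7 degrees, less where a joint would pass 70% of its speed; a pose out of reach is approached as far as the arm can. A call with a gripper value outside its range is refused whole. The fingers move at their own pace and stop on an object; "newtons" is the grip in N (left out, the last holds). Time passes only in rows, so rows that do not move let the fingers close, or fill a call up. It gives the time, the measured TCP pose, the force, the opening and the grip force at its end, in the units of the state.
- sensors.read_state(): the state, without advancing time (a new reading comes with each control period).
- eyes.camera(name): name is "scene" or "top" or "wrist"; returns a dict with "pixels" (400x640x3 uint8, red, green, blue), "intrinsics" (3x3 intrinsics, pixels), "k1" (the pictures are not rectified: a ray, as slopes to the right and down, at radius r is drawn at 1 + k1 r^2 times it, then the intrinsics apply), "pose" (4x4, takes a point from camera to world coordinates). Camera axes: x right, y down, z forward; pixel columns grow to the right and rows downward; lengths in m; the calibration is good to about 2 mm. A picture is of the moment at which its call begins. There is no depth.
- order.close_job(): hands the job in; it is judged then, once.
Trained networks look in a picture, given as the dict that the camera call returned (one of the last four; its "shot" number tells which), for a name from the list of things; names that differ only in an ending like _2 or _b are one class to them, and where a whole thing is asked for, a point or a joint stands for the part that bears it (a point fixed in the world has none). Each returns a list of dicts, best first, with "conf" (0 to 1); they miss things now and then, are a little off and sometimes report something else, mostly with a low value. They report only what shows in the picture. A call takes as long as a camera call. They do not tell look-alikes from the thing itself.
- eyes.look_for(name, picture): "bbox" ([left, top, right, bottom] in pixels, round what is visible of it).
The state is a dict: "time": time; "joint_positions": joint angles; "joint_vel": joint speeds; "joint_torque": joint torques, N m; "ee_pos": TCP position; "eef_rot": TCP orientation; "ft_force": force on the tool from outside, world axes, zero at the start; "torque": the same for the moment, N m; "width": finger opening in m; "grip_force": force on a finger pad.
Only numpy, scipy, OpenCV 4.12 (cv2) and the standard library are available. Lean on these libraries where they do the work, as an engineer would, in place of code of your own. Each camera call takes 0.05 s, during which the arm holds its last target. There are 200 camera calls.

### The job

Make up the two reagent carriers for today's runs on the liquid handler. The extraction carrier, the long one with three bays, gets the square bottle and the larger jar in its two square bays, either way round, and the empty trough in its long bay; the PCR carrier, the short one with two bays, gets the small round bottle in its square bay and the tube block in its long bay. Stand everything upright and flat on the bay floors, keep it upright on the way, and leave the small jar, the timer and the pipette where they are.

Things in the scene. Friction and masses are not known exactly. Their poses are not given: they have to be found in the camera images.
- extraction_carrier: The LONG carrier, THREE bays in a row. Fixed aluminium carrier, low black ribs: 276 mm (y) x 78 (x), plus a 24 mm wire handle at its +y end. Ribs 4 mm thick, tops 16 mm and bay floors 6 mm over the bench. Bay centres at x=0: square (70x70 inside) y=-99 and -25 mm, long (70 in x, 120 in y) y=+74. y is within 0.2 rad of world y. Origin: centre of the underside without the handle.
- pcr_carrier: The SHORT carrier, TWO bays in a row. Fixed aluminium carrier, low black ribs: 202 mm (y) x 78 (x), plus a 24 mm wire handle at its +y end. Ribs 4 mm thick, tops 16 mm and bay floors 6 mm over the bench. Bay centres at x=0: square (70x70 inside) y=-62 mm, long (70 in x, 120 in y) y=+37. y is within 0.2 rad of world y. Origin: centre of the underside without the handle.
- square_bottle: White square plastic bottle with round white screw cap, 0.16 kg. Body 50 x 50 mm and 64 mm high, then a short shoulder and a cap 33 mm across, 88 mm in all; flat sides face its x and y axes. Origin: centre of its underside, z up.
- large_jar: The LARGER of two squat white round jars with wide lids: 54 mm across, 58 mm high, 0.11 kg; straight sides. Origin: centre of its underside, z up.
- round_bottle: Small amber glass round bottle with black cap: body 42 mm across and straight up to 56 mm, then a shoulder and a cap 25 mm across, 84 mm in all, 0.10 kg. Origin: centre of its underside, z up.
- trough: White open-topped reagent trough, empty: 100 mm long (its y axis), 38 mm wide (x), 50 mm high, walls 3 mm, V-shaped inside, 0.07 kg. Firm enough to be gripped across its width. Origin: centre of its underside, z up.
- tube_block: Bare aluminium cooling block holding eight small grey-capped tubes in two rows of four, dark grooves round its foot: 90 mm long (y), 46 mm wide (x), block 46 mm high, tube caps up to 53 mm, 0.36 kg. Origin: centre of its underside, z up.
- small_jar: The SMALLER white round jar, otherwise like the larger: 38 mm across, 40 mm high. Loose, stands among the stock; belongs to no kit. Origin: centre of its underside, z up.
- timer: White bench timer with grey display lying flat, 62 x 76 x 16 mm; loose, beyond the carriers; belongs to no kit. Origin: centre of its underside, z up.
- pipette: White hand pipette lying flat roughly along the world's y, about 260 mm long (its y axis, from -125 to +133 mm), 24 mm high; loose, beyond the carriers; belongs to no kit. Origin: centre of its underside, z up.
Things that resemble listed ones, but are neither listed nor needed, are in the scene too. What is shaped like the square_bottle but green, purple or yellow is not meant.

How it is judged:
At the end, for the whole second after the job is handed in: Each thing in its bay: centre within 12 mm of the bay centre per axis (trough 18 across, 15 along; round bottle 16; tube block 16 across, 18 along), on the bay floor (underside 3 to 10 mm over the carrier's), upright within 0.1 rad, at rest (under 0.02 m/s, 0.2 rad/s) ((((x of square_bottle in the frame of extraction_carrier between -0.012 and 0.012 m and y of square_bottle in the frame of extraction_carrier between -0.111 and -0.087 m and z of square_bottle in the frame of extraction_carrier between 0.003 and 0.01 m and angle between square_bottle's own z axis and vertical below 0.1 rad) and (x of large_jar in the frame of extraction_carrier between -0.012 and 0.012 m and y of large_jar in the frame of extraction_carrier between -0.037 and -0.013 m and z of large_jar in the frame of extraction_carrier between 0.003 and 0.01 m and angle between large_jar's own z axis and vertical below 0.1 rad)) or ((x of square_bottle in the frame of extraction_carrier between -0.012 and 0.012 m and y of square_bottle in the frame of extraction_carrier between -0.037 and -0.013 m and z of square_bottle in the frame of extraction_carrier between 0.003 and 0.01 m and angle between square_bottle's own z axis and vertical below 0.1 rad) and (x of large_jar in the frame of extraction_carrier between -0.012 and 0.012 m and y of large_jar in the frame of extraction_carrier between -0.111 and -0.087 m and z of large_jar in the frame of extraction_carrier between 0.003 and 0.01 m and angle between large_jar's own z axis and vertical below 0.1 rad))) and x of trough in the frame of extraction_carrier between -0.018 and 0.018 m and y of trough in the frame of extraction_carrier between 0.059 and 0.089 m and z of trough in the frame of extraction_carrier between 0.003 and 0.01 m and angle between each of trough, round_bottle, tube_block's own z axis and vertical below 0.1 rad and x of round_bottle in the frame of pcr_carrier between -0.016 and 0.016 m and y of round_bottle in the frame of pcr_carrier between -0.078 and -0.046 m and z of round_bottle in the frame of pcr_carrier between 0.003 and 0.01 m and x of tube_block in the frame of pcr_carrier between -0.016 and 0.016 m and y of tube_block in the frame of pcr_carrier between 0.019 and 0.055 m and z of tube_block in the frame of pcr_carrier between 0.003 and 0.01 m and linear speed of each of square_bottle, large_jar, round_bottle, trough, tube_block below 0.02 m/s and angular speed of each of square_bottle, large_jar, round_bottle, trough, tube_block below 0.2 rad/s); the robot touches nothing.
It fails at once if the small jar (not part of any kit) is shifted by more than 20 mm (distance of small_jar from where it was at the start of the episode above 0.02 m).
It fails at once if the timer (not part of any kit) is shifted by more than 20 mm (distance of timer from where it was at the start of the episode above 0.02 m).
It fails at once if the pipette (not part of any kit) is shifted by more than 20 mm (distance of pipette from where it was at the start of the episode above 0.02 m).
It fails at once if a thing of the kits is tipped by more than about 34 degrees (angle between any of square_bottle, large_jar, round_bottle, trough, tube_block's own z axis and vertical above 0.6 rad).
It also fails if it takes over 125 s, if anything falls off the work surface, if the arm or the gripper's body presses on something with over 40 N, if the wrist force passes 120 N, or if a joint passes its speed limit or range.

## Working session

There is one attempt and no reset: what is moved stays moved. The work goes in short steps, Python scripts to look and compute and a tool call to move; the robot and the scene stay as the last step left them, time stands still between calls to the robot, and variables do not carry over. Pictures are saved under pics/ and viewed, at most 14 in all, crops included, and the job is handed in when it is done.

Besides the shell and the picture viewer there is one more tool, called after "Emit:" as name(argument=value, ...), one argument or row to a line, values as JSON. arm_command: Moves the arm, as the interface text tells. Its arguments: {"type":"object","properties":{"steps":{"type":"array","items":{"type":"object","properties":{"rot":{"type":"array","items":{"type":"number"}},"slide":{"type":"array","items":{"type":"number"}},"grip":{"type":"number"}}}},"newtons":{"type":"number"}},"required":["steps"]}

```bash
mkdir -p pics; ls; cat > h.py <<'E'
import numpy as np, cv2
from bench import sensors, eyes, order
def snap(n,f=None):
    p=eyes.camera(n)
    if f: cv2.imwrite('pics/'+f,p['pixels'][:,:,::-1])
    return p
def ray(p,u,v):
    K=np.array(p['intrinsics']);k=p['k1']
    d=np.array([(u-K[0,2])/K[0,0],(v-K[1,2])/K[1,1]]);s=d.copy()
    for _ in range(20): s=d/(1+k*(s@s))
    T=np.array(p['pose']);return T[:3,3],T[:3,:3]@np.array([s[0],s[1],1])
def at(p,u,v,z):
    o,d=ray(p,u,v);return (o+d*(z-o[2])/d[2])
def proj(p,X):
    T=np.array(p['pose']);c=T[:3,:3].T@(np.array(X)-T[:3,3]);s=c[:2]/c[2]
    s=s*(1+p['k1']*(s@s));K=np.array(p['intrinsics']);return K[0,0]*s[0]+K[0,2],K[1,1]*s[1]+K[1,2]
E
python3 - <<'E'
from h import *
for n in('scene','top'):
    p=snap(n,n+'0.png');print(n,np.round(p['pose'],3).tolist(),p['intrinsics'],p['k1'])
    for t in 'extraction_carrier pcr_carrier square_bottle large_jar round_bottle trough tube_block small_jar timer pipette'.split():
        print(t,[(np.round(d['bbox']).astype(int).tolist(),round(d['conf'],2)) for d in eyes.look_for(t,p)][:4])
s=sensors.read_state();print(s['time'],s['ee_pos'],s['eef_rot'],s['width'])
E
```

```text
pics
scene [[-0.731, 0.389, -0.561, 1.098], [0.683, 0.415, -0.601, 0.624], [-0.001, -0.823, -0.569, 0.633], [0.0, 0.0, 0.0, 1.0]] [[369.64136211   0.         324.55193448]
 [  0.         369.64136211 201.50052974]
 [  0.           0.           1.        ]] -0.002314334387702551
extraction_carrier [([293, 221, 395, 298], 0.67)]
pcr_carrier [([222, 181, 284, 222], 0.87), ([349, 193, 381, 229], 0.27)]
square_bottle [([312, 140, 329, 168], 0.96), ([293, 127, 309, 155], 0.82), ([281, 144, 301, 175], 0.67), ([269, 137, 286, 161], 0.52)]
large_jar [([450, 273, 489, 308], 0.68)]
round_bottle [([316, 164, 331, 195], 0.53)]
trough []
tube_block [([235, 145, 259, 166], 0.76)]
small_jar [([409, 225, 424, 249], 0.58)]
timer [([200, 203, 235, 225], 0.84)]
pipette [([204, 204, 235, 227], 0.65), ([233, 231, 304, 287], 0.62)]
top [[0.029, -0.984, 0.177, 0.352], [-0.999, -0.034, -0.023, 0.021], [0.029, -0.176, -0.984, 0.973], [0.0, 0.0, 0.0, 1.0]] [[373.22434433   0.         314.1809582 ]
 [  0.         373.22434433 197.16940835]
 [  0.           0.           1.        ]] -0.015247713811796156
extraction_carrier [([195, 145, 310, 180], 0.92)]
pcr_carrier []
square_bottle [([387, 266, 415, 289], 0.98), ([402, 225, 427, 246], 0.88), ([434, 271, 468, 298], 0.83), ([340, 223, 359, 239], 0.68)]
large_jar []
round_bottle [([338, 222, 359, 242], 0.7)]
trough [([256, 215, 301, 236], 0.72)]
tube_block [([454, 199, 498, 216], 0.75)]
small_jar [([202, 220, 223, 240], 0.51)]
timer [([372, 108, 404, 131], 0.96)]
pipette [([254, 108, 347, 125], 0.61)]
1.1 [0.28180928 0.55787686 0.22255188] [ 2.31755614e-01  9.72774041e-01  3.25302472e-05 -5.05525154e-07] 0.08721023047662649
```

View pics/top0.png

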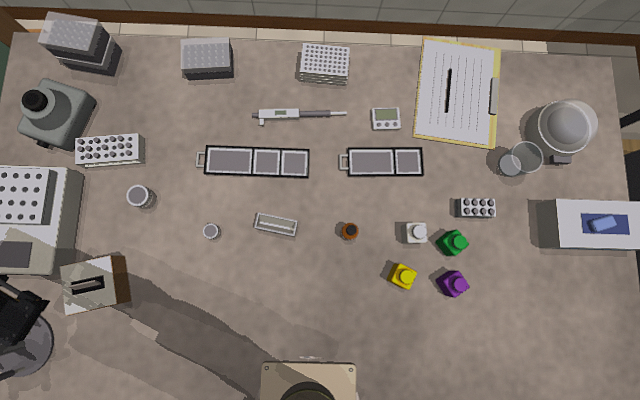

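View pics/scene0.png

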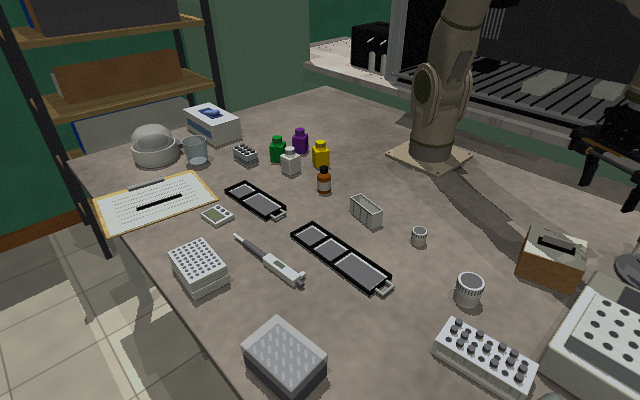

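Top view: the white square bottle is at (416,232), with look-alikes in green (453,242), yellow (403,276) and purple (453,284). The large jar is at (139,196) and the small jar at (211,231). The trough is at (276,224), the round bottle at (349,231), the tube block at (476,207), and a perforated rack, not needed, at (110,150). The extraction carrier is the left one, at (253,161), and the PCR carrier is at (383,161). Both handles are on the left, which is +y. The white colour decides the bottle; I'll check it in a crop.

```bash
python3 - <<'E'
from h import *
p=snap('top');im=p['pixels'][:,:,::-1];g=im.max(2)
cv2.imwrite('pics/crop1.png',cv2.resize(im[135:300,115:515],None,fx=2,fy=2,interpolation=cv2.INTER_CUBIC))
for nm,(a,b,c,d) in dict(ext=(190,138,320,188),pcr=(332,138,432,188)).items():
    m=(g[b:d,a:c]<60).astype(np.uint8)
    n,l,s,ce=cv2.connectedComponentsWithStats(m,connectivity=8);i=1+s[1:,4].argmax()
    ys,xs=np.nonzero(l==i)
    P=np.array([at(p,x+a,y+b,.016)[:2] for x,y in zip(xs,ys)])
    r=cv2.minAreaRect((P*1000).astype(np.float32));print(nm,r,s[i],np.round(cv2.boxPoints(r)).tolist())
pts=dict(square=(416,231,.088),jar=(139,195,.058),small=(211,231,.04),trough=(276,224,.05),rbot=(351,229,.084),block=(477,206,.05))
for k,v in pts.items(): print(k,np.round(at(p,*v),3))
E
```

```text
ext ((616.0608520507812, 153.45120239257812), (274.53515625, 79.75434875488281), 89.84593963623047) [ 14   7 105  33 470] [[576.0, 16.0], [656.0, 16.0], [656.0, 291.0], [577.0, 291.0]]
pcr ((628.1534423828125, -185.71087646484375), (79.03565216064453, 206.12832641601562), 3.3031277656555176) [ 14   9  78  30 376] [[583.0, -85.0], [595.0, -291.0], [674.0, -286.0], [662.0, -81.0]]
square [ 0.438 -0.246  0.088]
jar [0.508 0.432 0.058]
small [0.426 0.252 0.04 ]
trough [0.448 0.091 0.05 ]
rbot [ 0.438 -0.091  0.084]
block [ 0.51  -0.416  0.05 ]
```

View pics/crop1.png

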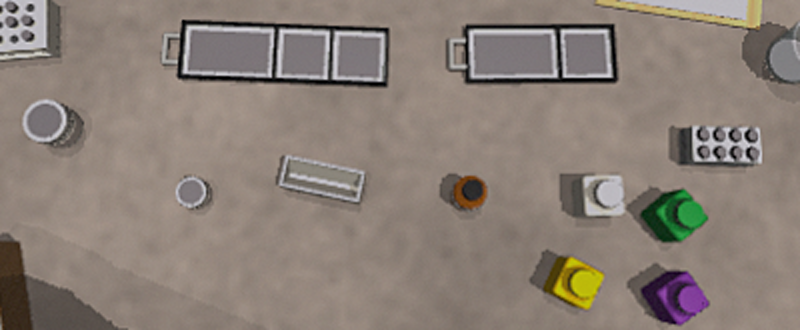

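Close crop: the white bottle, at crop (602,194), is the only white square one. The trough is tilted by about 11°. First I'll turn the tool so its fingers close along world x, and move over the jar.

Emit:
arm_command(
  steps=[
    {"slide": [0.026, -0.014, 0], "rot": [0, 0, -7.9], "grip": 1},
    {"slide": [0.026, -0.014, 0], "rot": [0, 0, -7.9], "grip": 1},
    {"slide": [0.026, -0.014, 0], "rot": [0, 0, -7.9], "grip": 1},
    {"slide": [0.026, -0.014, 0], "rot": [0, 0, -7.9], "grip": 1},
    {"slide": [0.026, -0.014, 0], "rot": [0, 0, -7.9], "grip": 1},
    {"slide": [0.026, -0.014, 0], "rot": [0, 0, -7.9], "grip": 1},
    {"slide": [0.026, -0.014, 0], "rot": [0, 0, -7.9], "grip": 1},
    {"slide": [0.026, -0.014, 0], "rot": [0, 0, -7.9], "grip": 1},
  ],
)

```text
time: 2.15
ee_pos: [0.4906, 0.4455, 0.2226]
eef_rot: [0.709, 0.706, 0.0, -0.0]
ft_force: [-0.3, 0.2, 1.3]
width: 0.0868
grip_force: 0.0
```

```bash
python3 - <<'E'
from h import *
p=snap('wrist','w1.png');print(np.round(p['pose'],3).tolist(),p['intrinsics'],p['k1'])
s=sensors.read_state();print(s['time'],s['ee_pos'],s['eef_rot'],s['joint_positions'])
for t in('large_jar','extraction_carrier'):print(eyes.look_for(t,p))
print(proj(p,(.508,.432,.058)))
E
```

```text
[[1.0, -0.004, 0.0, 0.489], [-0.004, -0.969, -0.249, 0.514], [0.001, 0.249, -0.969, 0.383], [0.0, 0.0, 0.0, 1.0]] [[355.47014556   0.         324.26783747]
 [  0.         355.47014556 196.53532888]
 [  0.           0.           1.        ]] -0.07867653519365095
2.2 [0.49460799 0.44193371 0.22246219] [7.12811232e-01 7.01354457e-01 1.67291492e-04 1.43033704e-03] [-0.94877675  0.41666444  0.2066349   1.35997864 -0.08187343  1.37310999
 -0.75950158]
[{'bbox': [315.7, 151.7, 370.2, 216.3], 'conf': 0.85}]
[{'bbox': [396.8, 285.9, 437.6, 317.7], 'conf': 0.93}]
(np.float64(344.39628468283007), np.float64(195.1438607892651))
```

View pics/w1.png

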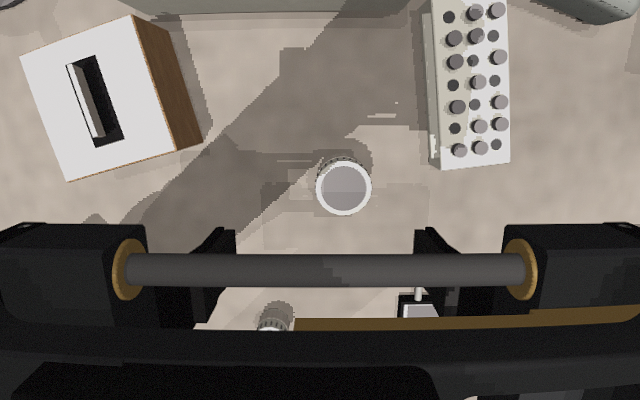

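Wrist view: the jar lid is centred at (343,187), with the fingers at rows 230 and up and the carrier handle at (418,300). I'll compute where the jar is.

```bash
python3 - <<'E'
from h import *
p=snap('wrist');g=p['pixels']
print(at(p,343.5,187.5,.058), at(p,315,187,.058)-at(p,372,187,.058))
print(np.array(eyes.look_for('large_jar',p)[0]['bbox']))
print(proj(p,(.6,.291,.016)))
s=sensors.read_state();print(s['ee_pos'],s['eef_rot'])
E
```

```text
[0.50784977 0.43841262 0.058     ] [-0.05349498  0.00013988  0.        ]
[314.2 153.3 371.2 214.4]
(np.float64(418.63213788556016), np.float64(302.0440574150405))
[0.48911163 0.44647254 0.22246203] [ 7.06392788e-01  7.07819986e-01 -9.02563650e-05 -2.96508851e-04]
```

Emit:
arm_command(
  steps=[
    {"slide": [0.009, -0.005, -0.04], "grip": 1},
    {"slide": [0.009, -0.005, -0.04], "grip": 1},
    {"slide": [0, 0, -0.05], "grip": 1},
    {"slide": [0, 0, -0.04], "grip": 1},
    {"slide": [0, 0, -0.0295], "grip": 1},
    {"slide": [0, 0, 0], "grip": 1},
    {"slide": [0, 0, 0], "grip": 0},
    {"slide": [0, 0, 0], "grip": 0},
  ],
  newtons=20,
)

```text
schema error: expected keys rot, slide, grip
```

Emit:
arm_command(
  steps=[
    {"slide": [0.009, -0.005, -0.04], "rot": [0, 0, 0], "grip": 1},
    {"slide": [0.009, -0.005, -0.04], "rot": [0, 0, 0], "grip": 1},
    {"slide": [0, 0, -0.05], "rot": [0, 0, 0], "grip": 1},
    {"slide": [0, 0, -0.04], "rot": [0, 0, 0], "grip": 1},
    {"slide": [0, 0, -0.0295], "rot": [0, 0, 0], "grip": 1},
    {"slide": [0, 0, 0], "rot": [0, 0, 0], "grip": 1},
    {"slide": [0, 0, 0], "rot": [0, 0, 0], "grip": 0},
    {"slide": [0, 0, 0], "rot": [0, 0, 0], "grip": 0},
  ],
  newtons=20,
)

```text
time: 3.4
ee_pos: [0.5085, 0.4369, 0.025]
eef_rot: [0.707, 0.707, 0.001, -0.0]
ft_force: [0.2, 0.3, -0.5]
width: 0.0742
grip_force: 0.0
```

Emit:
arm_command(
  steps=[
    {"slide": [0, 0, 0], "rot": [0, 0, 0], "grip": 0},
    {"slide": [0, 0, 0], "rot": [0, 0, 0], "grip": 0},
    {"slide": [0, 0, 0], "rot": [0, 0, 0], "grip": 0},
    {"slide": [0, 0, 0], "rot": [0, 0, 0], "grip": 0},
    {"slide": [0, 0, 0.03], "rot": [0, 0, 0], "grip": 0},
    {"slide": [0, 0, 0.05], "rot": [0, 0, 0], "grip": 0},
    {"slide": [0, 0, 0.05], "rot": [0, 0, 0], "grip": 0},
    {"slide": [0, 0, 0.04], "rot": [0, 0, 0], "grip": 0},
  ],
  newtons=20,
)

```text
time: 4.4
ee_pos: [0.5079, 0.4358, 0.1949]
eef_rot: [0.707, 0.707, 0.0, 0.0]
ft_force: [0.4, -0.0, -1.3]
width: 0.0532
grip_force: 20.0
```

Emit:
arm_command(
  steps=[
    {"slide": [0.013, -0.047, 0], "rot": [0, 0, 0], "grip": 0},
    {"slide": [0.013, -0.047, 0], "rot": [0, 0, 0], "grip": 0},
    {"slide": [0.013, -0.047, 0], "rot": [0, 0, 0], "grip": 0},
    {"slide": [0.014, -0.047, 0], "rot": [0, 0, 0], "grip": 0},
    {"slide": [0.014, -0.047, 0], "rot": [0, 0, 0], "grip": 0},
    {"slide": [0.014, -0.047, 0], "rot": [0, 0, 0], "grip": 0},
    {"slide": [0.014, -0.047, 0], "rot": [0, 0, 0], "grip": 0},
    {"slide": [0.014, -0.047, 0], "rot": [0, 0, 0], "grip": 0},
  ],
)

```text
time: 5.4
ee_pos: [0.6169, 0.0583, 0.1927]
eef_rot: [0.707, 0.707, -0.0, -0.0]
ft_force: [1.1, -0.1, -0.7]
width: 0.053
grip_force: 20.0
```

```bash
python3 - <<'E'
from h import *
p=snap('wrist','w2.png');np.save('w2.npy',p,allow_pickle=True)
s=sensors.read_state();print(s['time'],s['ee_pos'],s['width'],s['grip_force'])
E
```

```text
5.45 [0.61809036 0.04945336 0.19290748] 0.053337300211278034 19.997921447720728
```

View pics/w2.png

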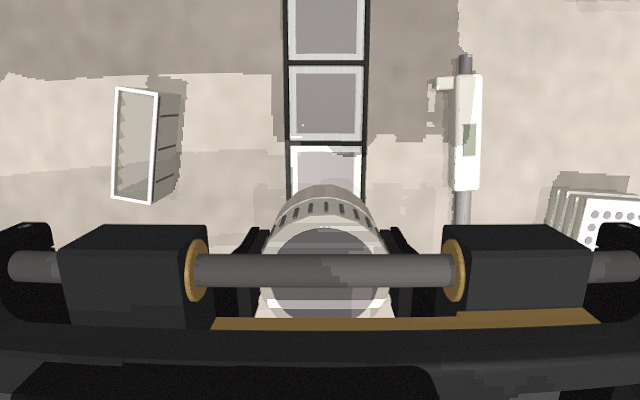

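Wrist view: the carrier ribs run down columns about 285 and 368, with dividers at rows about 62 and 144. The trough rim corners are at (117,87), (158,92), (151,203) and (111,196). I'll measure these.

```bash
python3 - <<'E'
from h import *
p=np.load('w2.npy',allow_pickle=True).item();g=p['pixels'].max(2).astype(int)
L=[];R=[]
for r in range(5,180,4):
    l=np.nonzero(g[r,275:300]<70)[0];q=np.nonzero(g[r,352:380]<70)[0]
    if len(l) and len(q):
        L.append(at(p,275+l.mean(),r,.016));R.append(at(p,352+q.mean(),r,.016))
L=np.array(L);R=np.array(R);M=(L+R)/2
print('width',(R-L)[:,0].mean(),(R-L)[:,0].std()); k=np.polyfit(M[:,1],M[:,0],1);print('x=',k)
for a,b in((50,75),(132,156)):
    d=[np.nonzero(g[a:b,c]<70)[0].mean()+a for c in range(300,350,5) if (g[a:b,c]<70).any()]
    print('div',np.mean(d),at(p,325,np.mean(d),.016))
c=np.array([at(p,u,v,.05) for u,v in((117,87),(158,92),(151,203),(111,196))]);print(np.round(c,3).tolist(),c.mean(0))
t=snap('top');g=t['pixels'].max(2).astype(int)
# render-fit both carriers in top image: dark outer boundary
from scipy.optimize import minimize
blur=cv2.GaussianBlur(g.astype(np.float32),(0,0),.8)
def pts(ln,divs):
    o=[];h=ln/2-.002
    for y in np.linspace(-h,h,80): o+=[(-.037,y),(.037,y)]
    for y in [-h,h]+divs:
        for x in np.linspace(-.037,.037,22): o.append((x,y))
    return np.array(o)
for n,ln,dv,x0 in(('ext',.276,[-.062,.012],(.616,.151,0)),('pcr',.202,[-.025],(.629,-.187,0))):
    P=pts(ln,dv)
    def f(q):
        cs,sn=np.cos(q[2]),np.sin(q[2]);v=0
        X=P@np.array([[cs,sn],[-sn,cs]])+q[:2]
        uv=np.array([proj(t,(a,b,.016)) for a,b in X],np.float32)
        return float(np.minimum(cv2.remap(blur,uv[:,0:1],uv[:,1:2],cv2.INTER_LINEAR),150).mean())
    best=min((minimize(f,(x0[0]+dx,x0[1]+dy,th),method='Nelder-Mead',options=dict(initial_simplex=[np.array([x0[0]+dx,x0[1]+dy,th])+e for e in np.vstack([[0,0,0],np.diag([.004,.004,.04])])])) for th in(-.06,0,.06) for dx in(-.003,.003) for dy in(-.003,.003)),key=lambda r:r.fun)
    print(n,best.x,best.fun)
E
```

```text
width 0.07180297217277055 0.0020767425961720973
x= [-0.00334011  0.61707351]
div 62.5 [0.61586127 0.16536791 0.016     ]
div 142.6 [0.61592046 0.09308757 0.016     ]
[[0.44, 0.145, 0.05], [0.476, 0.14, 0.05], [0.459, 0.043, 0.05], [0.422, 0.05, 0.05]] [0.44915751 0.09431871 0.05      ]
ext [ 0.61613713  0.15245245 -0.00293606] 112.39830780029297
pcr [ 0.62830673 -0.18764088  0.03911911] 48.658809661865234
```

Emit:
arm_command(
  steps=[
    {"slide": [0, 0.035, 0], "rot": [0, 0, 0], "grip": 0},
    {"slide": [-0.0005, 0.034, 0], "rot": [0, 0, 0], "grip": 0},
    {"slide": [0, 0, -0.05], "rot": [0, 0, 0], "grip": 0},
    {"slide": [0, 0, -0.05], "rot": [0, 0, 0], "grip": 0},
    {"slide": [0, 0, -0.04], "rot": [0, 0, 0], "grip": 0},
    {"slide": [0, 0, -0.018], "rot": [0, 0, 0], "grip": 0},
    {"slide": [0, 0, -0.005], "rot": [0, 0, 0], "grip": 0},
    {"slide": [0, 0, 0], "rot": [0, 0, 0], "grip": 0},
  ],
)

```text
time: 6.5
ee_pos: [0.6172, 0.1291, 0.0313]
eef_rot: [0.707, 0.707, 0.001, 0.0]
ft_force: [1.1, -0.0, -0.8]
width: 0.0527
grip_force: 20.0
```

```bash
python3 - <<'E'
from h import *
s=sensors.read_state();print(s['time'],s['ee_pos'],s['width'],s['ft_force'])
p=snap('scene');cv2.imwrite('pics/s1.png',cv2.resize(p['pixels'][140:320,220:500,::-1],None,fx=2.8,fy=2.8,interpolation=cv2.INTER_CUBIC))
E
```

```text
6.5 [0.61716119 0.12912445 0.03133042] 0.05273439724138871 [ 1.12741004 -0.01306623 -0.78434656]
```

View pics/s1.png

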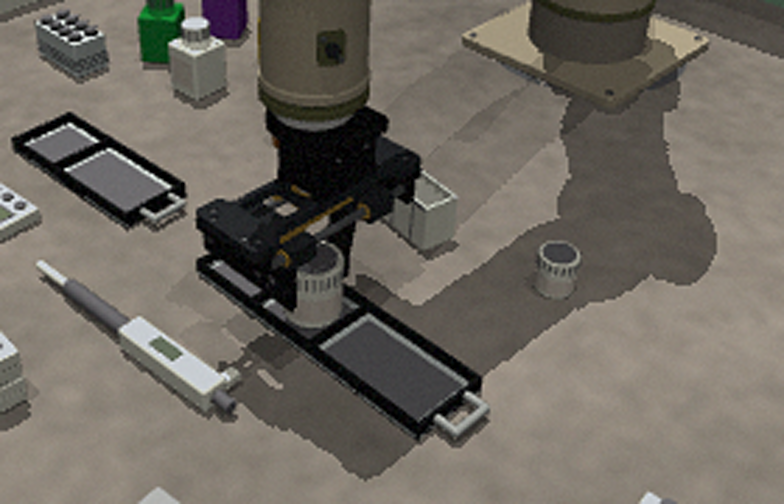

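The jar, at (320,285) in the crop, sits in the middle bay, clear of the ribs. I'll release it and go to the trough.

Emit:
arm_command(
  steps=[
    {"slide": [0, 0, -0.001], "rot": [0, 0, 0], "grip": 0.9},
    {"slide": [0, 0, 0], "rot": [0, 0, 0], "grip": 0.9},
    {"slide": [0, 0, 0], "rot": [0, 0, 0], "grip": 0.9},
    {"slide": [0, 0, 0.03], "rot": [0, 0, 0], "grip": 0.9},
    {"slide": [0, 0, 0.05], "rot": [0, 0, 0], "grip": 0.9},
    {"slide": [-0.0275, -0.006, 0.031], "rot": [0, 0, -3.3], "grip": 0.9},
    {"slide": [-0.05, -0.01, 0], "rot": [0, 0, -3.5], "grip": 0.9},
    {"slide": [-0.05, -0.01, 0], "rot": [0, 0, -3.5], "grip": 0.9},
  ],
)

```text
time: 7.55
ee_pos: [0.4877, 0.1026, 0.1405]
eef_rot: [0.768, 0.64, 0.001, 0.0]
ft_force: [0.1, -0.2, 1.1]
width: 0.0782
grip_force: 0.0
```

Emit:
arm_command(
  steps=[
    {"slide": [-0.04, -0.01, 0], "rot": [0, 0, 0], "grip": 0.9},
    {"slide": [0, 0, -0.05], "rot": [0, 0, 0], "grip": 0.9},
    {"slide": [0, 0, -0.05], "rot": [0, 0, 0], "grip": 0.9},
    {"slide": [0, 0, -0.019], "rot": [0, 0, 0], "grip": 0.7},
    {"slide": [0, 0, 0], "rot": [0, 0, 0], "grip": 0},
    {"slide": [0, 0, 0], "rot": [0, 0, 0], "grip": 0},
    {"slide": [0, 0, 0], "rot": [0, 0, 0], "grip": 0},
    {"slide": [0, 0, 0], "rot": [0, 0, 0], "grip": 0},
  ],
  newtons=15,
)

```text
time: 8.55
ee_pos: [0.4494, 0.0931, 0.0219]
eef_rot: [0.768, 0.641, 0.001, 0.0]
ft_force: [-0.5, -0.3, 5.4]
width: 0.0383
grip_force: 15.0
```

Emit:
arm_command(
  steps=[
    {"slide": [0, 0, 0], "rot": [0, 0, 0], "grip": 0},
    {"slide": [0, 0, 0], "rot": [0, 0, 0], "grip": 0},
    {"slide": [0, 0, 0], "rot": [0, 0, 0], "grip": 0},
    {"slide": [0, 0, 0], "rot": [0, 0, 0], "grip": 0},
    {"slide": [0, 0, 0], "rot": [0, 0, 0], "grip": 0},
    {"slide": [0, 0, 0.04], "rot": [0, 0, 0], "grip": 0},
    {"slide": [0, 0, 0.05], "rot": [0, 0, 0], "grip": 0},
    {"slide": [0, 0, 0.04], "rot": [0, 0, 0], "grip": 0},
  ],
)

```text
time: 9.55
ee_pos: [0.4489, 0.0928, 0.1531]
eef_rot: [0.768, 0.641, 0.001, 0.0]
ft_force: [0.7, -0.7, -0.7]
width: 0.038
grip_force: 15.0
```

Emit:
arm_command(
  steps=[
    {"slide": [0.042, 0.033, 0], "rot": [0, 0, 2.6], "grip": 0},
    {"slide": [0.042, 0.033, 0], "rot": [0, 0, 2.6], "grip": 0},
    {"slide": [0.042, 0.034, 0], "rot": [0, 0, 2.6], "grip": 0},
    {"slide": [0.0415, 0.033, 0], "rot": [0, 0, 2.5], "grip": 0},
    {"slide": [0, 0, -0.05], "rot": [0, 0, 0], "grip": 0},
    {"slide": [0, 0, -0.045], "rot": [0, 0, 0], "grip": 0},
    {"slide": [0, 0, -0.02], "rot": [0, 0, 0], "grip": 0},
    {"slide": [0, 0, -0.008], "rot": [0, 0, 0], "grip": 0},
  ],
)

```text
time: 10.55
ee_pos: [0.6161, 0.2258, 0.0278]
eef_rot: [0.707, 0.707, -0.0, -0.0]
ft_force: [-12.2, -2.8, 20.2]
width: 0.0378
grip_force: 15.0
```

```bash
python3 - <<'E'
from h import *
s=sensors.read_state();print(s['time'],s['ee_pos'],s['width'],s['ft_force'])
p=snap('scene');cv2.imwrite('pics/s2.png',cv2.resize(p['pixels'][190:320,260:440,::-1],None,fx=4,fy=4,interpolation=cv2.INTER_CUBIC))
E
```

```text
10.55 [0.61610115 0.22576595 0.02777339] 0.037838889580299295 [-12.16771365  -2.82630889  20.18474183]
```

View pics/s2.png

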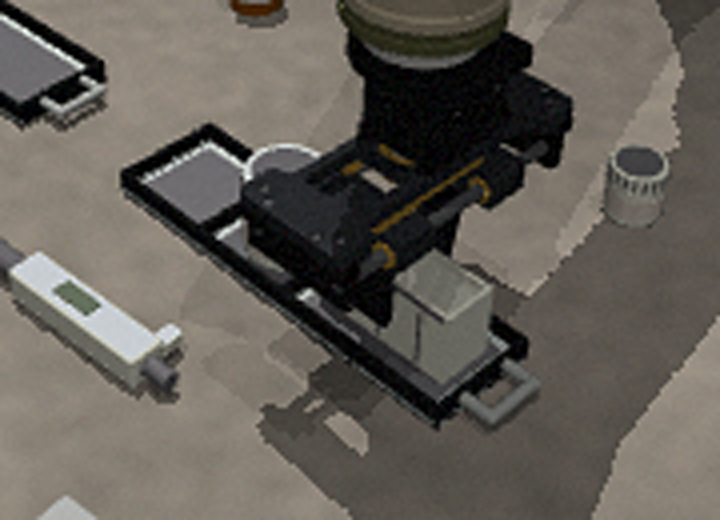

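Emit:
arm_command(
  steps=[
    {"slide": [0, 0, 0.001], "rot": [0, 0, 0], "grip": 0.75},
    {"slide": [0, 0, 0], "rot": [0, 0, 0], "grip": 0.75},
    {"slide": [0, 0, 0], "rot": [0, 0, 0], "grip": 0.75},
    {"slide": [0, 0, 0], "rot": [0, 0, 0], "grip": 0.75},
    {"slide": [0, 0, 0.04], "rot": [0, 0, 0], "grip": 0.75},
    {"slide": [0, 0, 0.05], "rot": [0, 0, 0], "grip": 0.75},
    {"slide": [0, 0, 0.06], "rot": [0, 0, 0], "grip": 0.9},
    {"slide": [0, -0.046, 0.04], "rot": [0, 0, 0], "grip": 1},
  ],
)

```text
time: 11.6
ee_pos: [0.6162, 0.1838, 0.2219]
eef_rot: [0.705, 0.709, 0.002, -0.0]
ft_force: [0.7, -0.4, 0.4]
width: 0.0779
grip_force: 0.0
```

Emit:
arm_command(
  steps=[
    {"slide": [-0.011, -0.05, 0.002], "rot": [0, 0, 0], "grip": 1},
    {"slide": [-0.011, -0.05, 0.002], "rot": [0, 0, 0], "grip": 1},
    {"slide": [-0.011, -0.05, 0.002], "rot": [0, 0, 0], "grip": 1},
    {"slide": [-0.011, -0.05, 0.002], "rot": [0, 0, 0], "grip": 1},
    {"slide": [-0.011, -0.05, 0.002], "rot": [0, 0, 0], "grip": 1},
    {"slide": [-0.011, -0.05, 0.002], "rot": [0, 0, 0], "grip": 1},
    {"slide": [-0.011, -0.05, 0.002], "rot": [0, 0, 0], "grip": 1},
    {"slide": [-0.0095, -0.05, 0.007], "rot": [0, 0, 0], "grip": 1},
  ],
)

```text
time: 12.6
ee_pos: [0.529, -0.2216, 0.2402]
eef_rot: [0.707, 0.707, 0.0, -0.0]
ft_force: [1.4, -0.3, 0.8]
width: 0.0867
grip_force: 0.0
```

```bash
python3 - <<'E'
from h import *
p=snap('wrist','w3.png');np.save('w3.npy',p,allow_pickle=True)
s=sensors.read_state();print(s['time'],s['ee_pos'],s['width'])
E
```

```text
12.65 [ 0.52666437 -0.2296682   0.24167355] 0.08714686760359047
```

View pics/w3.png

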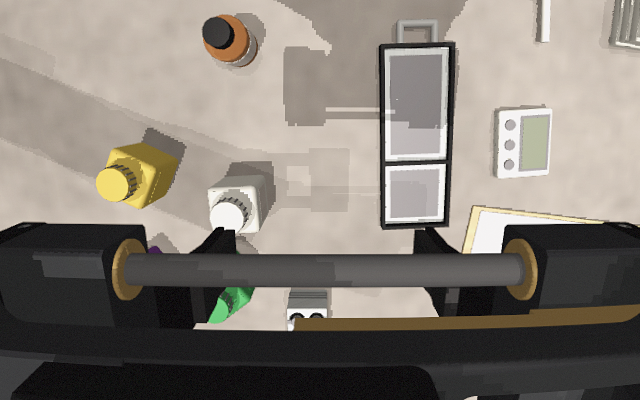

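Wrist view: the white bottle's cap is at (228,215) and the PCR carrier's corners are at (380,43), (455,42), (448,229) and (380,226), with its divider at row 162. The amber bottle's cap is at (218,32). I'll take the picture again with the arm settled and measure.

```bash
python3 - <<'E'
from h import *
from scipy.optimize import minimize
snap('wrist');snap('wrist');snap('wrist');p=snap('wrist','w4.png');s=sensors.read_state();print(s['ee_pos'])
g=p['pixels'].max(2).astype(np.float32);blur=cv2.GaussianBlur(g,(0,0),1)
P=[(x,y) for y in np.linspace(-.099,.099,100) for x in(-.037,.037)]+[(x,y) for x in np.linspace(-.037,.037,30) for y in(-.099,-.025,.099)];P=np.array(P)
def f(q):
    cs,sn=np.cos(q[2]),np.sin(q[2]);X=P@np.array([[cs,sn],[-sn,cs]])+q[:2]
    uv=np.array([proj(p,(a,b,.016)) for a,b in X],np.float32)
    return float(np.minimum(cv2.remap(blur,uv[:,:1],uv[:,1:2],cv2.INTER_LINEAR),150).mean())
b=min((minimize(f,(.628+i,-.188+j,t),method='Nelder-Mead',options=dict(initial_simplex=[np.array([.628+i,-.188+j,t])+e for e in np.vstack([[0,0,0],np.diag([.004,.004,.03])])])) for i in(-.004,0,.004) for j in(-.004,0,.004) for t in(0,.05)),key=lambda r:r.fun);print('pcr',b.x,b.fun)
for n in('square_bottle','round_bottle'): print(n,[(d['bbox'],d['conf']) for d in eyes.look_for(n,p)])
cv2.imwrite('pics/w4c.png',cv2.resize(p['pixels'][0:270,180:280,::-1],None,fx=2.2,fy=2.2))
E
```

```text
[ 0.52998222 -0.21954146  0.2400326 ]
pcr [ 0.62580208 -0.18815124  0.04523433] 47.39311218261719
square_bottle [([209.3, 286.1, 255.3, 328.1], 0.9), ([151.3, 247.3, 160.2, 250.8], 0.6), ([93.7, 143.8, 174.6, 209.6], 0.58)]
round_bottle [([202.5, 15.3, 256.8, 67.8], 0.56)]
```

View pics/w4c.png

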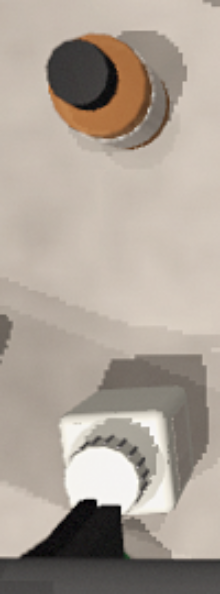

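Crop: the white cap centre is at (226.8,217.3) in the full picture, and the shoulder corners at about (208,189.5), (253,184) and (260,232). The black cap of the amber bottle is at (217,33).

```bash
python3 - <<'E'
from h import *
p=snap('wrist')
print('cap',at(p,226.8,217.3,.088),'rb cap',at(p,217.3,33.2,.084))
c=[at(p,180+u/2.2,v/2.2,.064)[:2] for u,v in((62,417),(160,405),(176,510))];print(np.round(c,4).tolist())
print(np.degrees(np.arctan2(*(c[1]-c[0])[::-1])),np.degrees(np.arctan2(*(c[1]-c[2])[::-1]))-90,(c[0]+c[2])/2)
E
```

```text
cap [ 0.43846505 -0.2499649   0.088     ] rb cap [ 0.43847965 -0.08941414  0.084     ]
[[0.415, -0.2292], [0.4593, -0.2237], [0.4642, -0.2728]]
7.084282151808598 5.776318928538842 [ 0.43960386 -0.25103079]
```

Emit:
arm_command(
  steps=[
    {"slide": [-0.046, -0.015, -0.03], "rot": [0, 0, 3.3], "grip": 0.85},
    {"slide": [-0.0455, -0.014, -0.03], "rot": [0, 0, 3.2], "grip": 0.85},
    {"slide": [0, 0, -0.05], "rot": [0, 0, 0], "grip": 0.85},
    {"slide": [0, 0, -0.05], "rot": [0, 0, 0], "grip": 0.85},
    {"slide": [0, 0, -0.05], "rot": [0, 0, 0], "grip": 0.85},
    {"slide": [0, 0, 0], "rot": [0, 0, 0], "grip": 0},
    {"slide": [0, 0, 0], "rot": [0, 0, 0], "grip": 0},
    {"slide": [0, 0, 0], "rot": [0, 0, 0], "grip": 0},
  ],
  newtons=25,
)

```text
time: 14.0
ee_pos: [0.4398, -0.2495, 0.0321]
eef_rot: [0.666, 0.746, 0.001, 0.001]
ft_force: [-0.9, 0.5, 1.1]
width: 0.0514
grip_force: 0.4
```

Emit:
arm_command(
  steps=[
    {"slide": [0, 0, 0], "rot": [0, 0, 0], "grip": 0},
    {"slide": [0, 0, 0], "rot": [0, 0, 0], "grip": 0},
    {"slide": [0, 0, 0.04], "rot": [0, 0, 0], "grip": 0},
    {"slide": [0, 0, 0.05], "rot": [0, 0, 0], "grip": 0},
    {"slide": [0, 0, 0.03], "rot": [0, 0, 0], "grip": 0},
    {"slide": [0.03, 0.0505, 0], "rot": [0, 0, -3.3], "grip": 0},
    {"slide": [0.03, 0.0505, 0], "rot": [0, 0, -3.2], "grip": 0},
    {"slide": [0.03, 0.0505, 0], "rot": [0, 0, 0], "grip": 0},
  ],
)

```text
time: 15.0
ee_pos: [0.5295, -0.096, 0.1516]
eef_rot: [0.708, 0.707, 0.001, 0.001]
ft_force: [0.1, -0.5, -0.9]
width: 0.0506
grip_force: 24.6
```

Emit:
arm_command(
  steps=[
    {"slide": [0.03, 0.0505, 0], "rot": [0, 0, 0], "grip": 0},
    {"slide": [0.03, 0.0505, 0], "rot": [0, 0, 0], "grip": 0},
    {"slide": [0.028, 0.051, 0], "rot": [0, 0, 0], "grip": 0},
    {"slide": [0, 0, 0], "rot": [0, 0, 0], "grip": 0},
    {"slide": [0, 0, -0.045], "rot": [0, 0, 0], "grip": 0},
    {"slide": [0, 0, -0.04], "rot": [0, 0, 0], "grip": 0},
    {"slide": [0, 0, -0.02], "rot": [0, 0, 0], "grip": 0},
    {"slide": [0, 0, -0.0085], "rot": [0, 0, 0], "grip": 0},
  ],
)

```text
time: 16.0
ee_pos: [0.6163, 0.054, 0.0373]
eef_rot: [0.707, 0.707, -0.0, -0.0]
ft_force: [-12.8, 0.1, 32.9]
width: 0.0502
grip_force: 24.9
```

```bash
python3 - <<'E'
from h import *
s=sensors.read_state();print(s['time'],s['ee_pos'],s['width'],s['ft_force'])
p=snap('scene');cv2.imwrite('pics/s3.png',cv2.resize(p['pixels'][130:310,200:440,::-1],None,fx=3,fy=3,interpolation=cv2.INTER_CUBIC))
E
```

```text
16.0 [0.61634871 0.05399211 0.03734015] 0.05015919251585714 [-12.84061679   0.09105581  32.8714249 ]
```

View pics/s3.png

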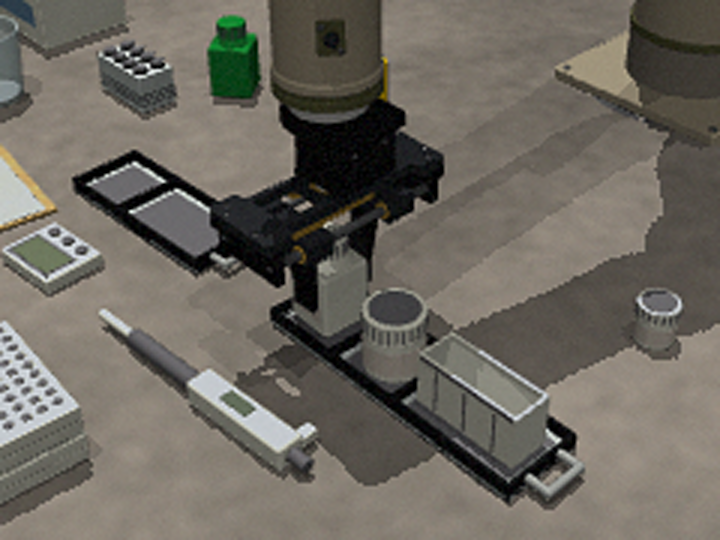

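The bottle at (345,285), the jar at (393,335) and the trough at (485,400) all sit in their bays in the crop. I'll release and go to the amber bottle.

Emit:
arm_command(
  steps=[
    {"slide": [0, 0, 0.001], "rot": [0, 0, 0], "grip": 0.85},
    {"slide": [0, 0, 0], "rot": [0, 0, 0], "grip": 0.85},
    {"slide": [0, 0, 0], "rot": [0, 0, 0], "grip": 0.85},
    {"slide": [0, 0, 0.03], "rot": [0, 0, 0], "grip": 0.85},
    {"slide": [0, 0, 0.05], "rot": [0, 0, 0], "grip": 0.85},
    {"slide": [0, 0, 0.04], "rot": [0, 0, 0], "grip": 0.85},
    {"slide": [-0.0445, -0.036, 0], "rot": [0, 0, 0], "grip": 0.8},
    {"slide": [-0.0445, -0.036, 0], "rot": [0, 0, 0], "grip": 0.8},
  ],
)

```text
time: 17.05
ee_pos: [0.5266, -0.0185, 0.1581]
eef_rot: [0.707, 0.707, 0.0, 0.001]
ft_force: [-0.8, -1.3, 0.9]
width: 0.0698
grip_force: 0.0
```

Emit:
arm_command(
  steps=[
    {"slide": [-0.0445, -0.036, 0], "rot": [0, 0, 0], "grip": 0.8},
    {"slide": [-0.0445, -0.036, 0], "rot": [0, 0, 0], "grip": 0.8},
    {"slide": [0, 0, -0.02], "rot": [0, 0, 0], "grip": 0.8},
    {"slide": [0, 0, -0.05], "rot": [0, 0, 0], "grip": 0.8},
    {"slide": [0, 0, -0.04], "rot": [0, 0, 0], "grip": 0.8},
    {"slide": [0, 0, -0.0215], "rot": [0, 0, 0], "grip": 0.8},
    {"slide": [0, 0, 0], "rot": [0, 0, 0], "grip": 0},
    {"slide": [0, 0, 0], "rot": [0, 0, 0], "grip": 0},
  ],
  newtons=20,
)

```text
time: 18.05
ee_pos: [0.439, -0.0897, 0.0271]
eef_rot: [0.707, 0.707, 0.001, 0.0]
ft_force: [-0.1, -0.2, -0.3]
width: 0.0569
grip_force: 0.0
```

Emit:
arm_command(
  steps=[
    {"slide": [0, 0, 0], "rot": [0, 0, 0], "grip": 0},
    {"slide": [0, 0, 0], "rot": [0, 0, 0], "grip": 0},
    {"slide": [0, 0, 0], "rot": [0, 0, 0], "grip": 0},
    {"slide": [0, 0, 0], "rot": [0, 0, 0], "grip": 0},
    {"slide": [0, 0, 0], "rot": [0, 0, 0], "grip": 0},
    {"slide": [0, 0, 0.02], "rot": [0, 0, 0], "grip": 0},
    {"slide": [0, 0, 0.04], "rot": [0, 0, 0], "grip": 0},
    {"slide": [0, 0, 0.04], "rot": [0, 0, 0], "grip": 0},
  ],
)

```text
time: 19.05
ee_pos: [0.438, -0.0897, 0.1274]
eef_rot: [0.707, 0.707, -0.0, 0.0]
ft_force: [1.5, -0.0, -0.5]
width: 0.0419
grip_force: 20.0
```

Emit:
arm_command(
  steps=[
    {"slide": [0.0385, -0.032, 0], "rot": [0, 0, 0], "grip": 0},
    {"slide": [0.0385, -0.032, 0], "rot": [0, 0, 0], "grip": 0},
    {"slide": [0.0385, -0.032, 0], "rot": [0, 0, 0], "grip": 0},
    {"slide": [0.038, -0.032, 0], "rot": [0, 0, 0], "grip": 0},
    {"slide": [0.038, -0.0325, 0], "rot": [0, 0, 0], "grip": 0},
    {"slide": [0, 0, -0.04], "rot": [0, 0, 0], "grip": 0},
    {"slide": [0, 0, -0.04], "rot": [0, 0, 0], "grip": 0},
    {"slide": [0, 0, -0.0125], "rot": [0, 0, 0], "grip": 0},
  ],
)

```text
time: 20.05
ee_pos: [0.6278, -0.2495, 0.0316]
eef_rot: [0.707, 0.707, -0.001, -0.002]
ft_force: [-15.8, 4.7, 27.5]
width: 0.0418
grip_force: 20.0
```

```bash
python3 - <<'E'
from h import *
s=sensors.read_state();print(s['time'],s['ee_pos'],s['width'],s['ft_force'])
p=snap('scene');cv2.imwrite('pics/s4.png',cv2.resize(p['pixels'][130:240,190:340,::-1],None,fx=4,fy=4,interpolation=cv2.INTER_CUBIC))
E
```

```text
20.05 [ 0.62780449 -0.2494849   0.03160479] 0.041805752968138335 [-15.82880289   4.67311848  27.51967203]
```

View pics/s4.png

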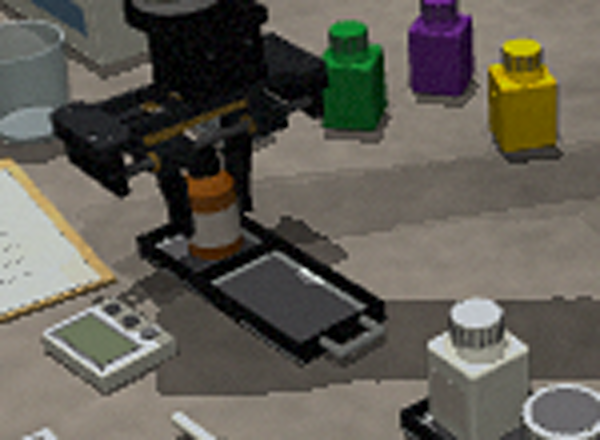

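The amber bottle is upright in the square bay, at (215,220) in the crop. I'll release it and look at the block.

Emit:
arm_command(
  steps=[
    {"slide": [0, 0, 0.001], "rot": [0, 0, 0], "grip": 0.85},
    {"slide": [0, 0, 0], "rot": [0, 0, 0], "grip": 0.85},
    {"slide": [0, 0, 0], "rot": [0, 0, 0], "grip": 0.85},
    {"slide": [0, 0, 0], "rot": [0, 0, 0], "grip": 0.85},
    {"slide": [0, 0, 0.03], "rot": [0, 0, 0], "grip": 0.85},
    {"slide": [0, 0, 0.05], "rot": [0, 0, 0], "grip": 0.85},
    {"slide": [0, 0, 0.04], "rot": [0, 0, 0], "grip": 0.85},
    {"slide": [-0.02, -0.036, 0.02], "rot": [0, 0, 0], "grip": 0.9},
  ],
)

```text
time: 21.1
ee_pos: [0.6125, -0.2832, 0.177]
eef_rot: [0.705, 0.709, 0.002, 0.001]
ft_force: [0.5, -0.6, -0.0]
width: 0.0767
grip_force: 0.0
```

Emit:
arm_command(
  steps=[
    {"slide": [-0.02, -0.036, 0.02], "rot": [0, 0, 0], "grip": 0.9},
    {"slide": [-0.02, -0.036, 0.02], "rot": [0, 0, 0], "grip": 0.9},
    {"slide": [-0.02, -0.036, 0.02], "rot": [0, 0, 0], "grip": 0.9},
    {"slide": [-0.02, -0.036, 0], "rot": [0, 0, 0], "grip": 0.9},
    {"slide": [0, 0, 0], "rot": [0, 0, 0], "grip": 0.9},
    {"slide": [0, 0, 0], "rot": [0, 0, 0], "grip": 0.9},
    {"slide": [0, 0, 0], "rot": [0, 0, 0], "grip": 0.9},
    {"slide": [0, 0, 0], "rot": [0, 0, 0], "grip": 0.9},
  ],
)

```text
time: 22.1
ee_pos: [0.5306, -0.4291, 0.2344]
eef_rot: [0.707, 0.708, 0.0, -0.0]
ft_force: [0.3, -0.3, -0.4]
width: 0.0783
grip_force: 0.0
```

```bash
python3 - <<'E'
from h import *
p=snap('wrist','w5.png');np.save('w5.npy',p,allow_pickle=True)
s=sensors.read_state();print(s['time'],s['ee_pos'],s['width']);print(eyes.look_for('tube_block',p))
E
```

```text
22.15 [ 0.53042027 -0.4293081   0.2344893 ] 0.07810665935252528
[{'bbox': [278.0, 121.3, 325.9, 211.8], 'conf': 0.82}]
```

View pics/w5.png

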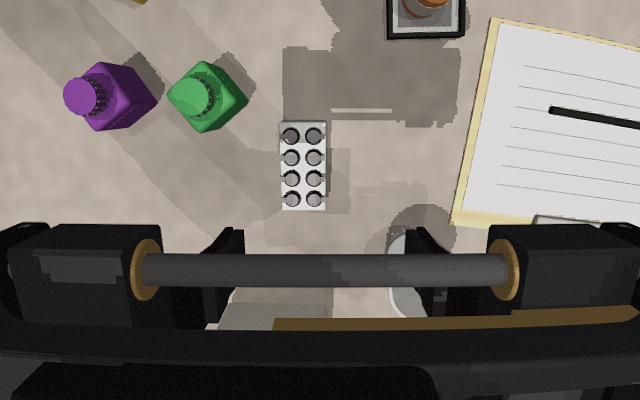

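Wrist view: the block's top corners are at about (280,122), (327,121), (326,211) and (282,210). A beaker stands at about (405,265), clear of the fingers.

```bash
python3 - <<'E'
from h import *
p=np.load('w5.npy',allow_pickle=True).item()
c=np.array([at(p,u,v,.046)[:2] for u,v in((280,122),(327,121),(326,211),(282,210))]);print(np.round(c,4).tolist(),c.mean(0))
g=cv2.cvtColor(p['pixels'],cv2.COLOR_RGB2GRAY)[110:222,268:338]
m=(g>205).astype(np.uint8);m=cv2.morphologyEx(m,cv2.MORPH_CLOSE,np.ones((15,15)));ys,xs=np.nonzero(m)
P=np.array([at(p,x+268,y+110,.046)[:2]*1000 for x,y in zip(xs,ys)],np.float32);print(cv2.minAreaRect(P))
print(at(p,405,262,.0))
E
```

```text
[[0.4862, -0.3756], [0.5316, -0.3747], [0.5309, -0.4652], [0.4859, -0.4642]] [ 0.50865558 -0.4199202 ]
((507.124755859375, -419.85894775390625), (43.35630798339844, 86.46366882324219), 0.10190434753894806)
[ 0.62728949 -0.54350443  0.        ]
```

Emit:
arm_command(
  steps=[
    {"slide": [-0.021, 0.01, -0.03], "rot": [0, 0, 0], "grip": 0.85},
    {"slide": [0, 0, -0.05], "rot": [0, 0, 0], "grip": 0.85},
    {"slide": [0, 0, -0.055], "rot": [0, 0, 0], "grip": 0.85},
    {"slide": [0, 0, -0.05], "rot": [0, 0, 0], "grip": 0.85},
    {"slide": [0, 0, -0.0305], "rot": [0, 0, 0], "grip": 0.85},
    {"slide": [0, 0, 0], "rot": [0, 0, 0], "grip": 0},
    {"slide": [0, 0, 0], "rot": [0, 0, 0], "grip": 0},
    {"slide": [0, 0, 0], "rot": [0, 0, 0], "grip": 0},
  ],
  newtons=40,
)

```text
time: 23.2
ee_pos: [0.5098, -0.4209, 0.021]
eef_rot: [0.707, 0.707, 0.0, 0.001]
ft_force: [0.3, -0.4, 0.1]
width: 0.0517
grip_force: 0.0
```

Emit:
arm_command(
  steps=[
    {"slide": [0, 0, 0], "rot": [0, 0, 0], "grip": 0},
    {"slide": [0, 0, 0], "rot": [0, 0, 0], "grip": 0},
    {"slide": [0, 0, 0], "rot": [0, 0, 0], "grip": 0},
    {"slide": [0, 0, 0], "rot": [0, 0, 0], "grip": 0},
    {"slide": [0, 0, 0.02], "rot": [0, 0, 0], "grip": 0},
    {"slide": [0, 0, 0.04], "rot": [0, 0, 0], "grip": 0},
    {"slide": [0, 0, 0.05], "rot": [0, 0, 0], "grip": 0},
    {"slide": [0, 0, 0.03], "rot": [0, 0, 0], "grip": 0},
  ],
)

```text
time: 24.2
ee_pos: [0.509, -0.4207, 0.1628]
eef_rot: [0.707, 0.707, 0.0, 0.001]
ft_force: [0.1, -0.8, -5.4]
width: 0.0457
grip_force: 40.0
```

Emit:
arm_command(
  steps=[
    {"slide": [0.02, 0.045, 0], "rot": [0, 0, 0.5], "grip": 0},
    {"slide": [0.02, 0.045, 0], "rot": [0, 0, 0.5], "grip": 0},
    {"slide": [0.02, 0.045, 0], "rot": [0, 0, 0.5], "grip": 0},
    {"slide": [0.02, 0.045, 0], "rot": [0, 0, 0.5], "grip": 0},
    {"slide": [0.018, 0.045, 0], "rot": [0, 0, 0.5], "grip": 0},
    {"slide": [0.018, 0.044, 0], "rot": [0, 0, 0], "grip": 0},
    {"slide": [0, 0, 0], "rot": [0, 0, 0], "grip": 0},
    {"slide": [0, 0, -0.04], "rot": [0, 0, 0], "grip": 0},
  ],
)

```text
time: 25.2
ee_pos: [0.6269, -0.1516, 0.1224]
eef_rot: [0.691, 0.723, 0.002, 0.003]
ft_force: [0.5, -0.5, -5.7]
width: 0.0459
grip_force: 40.0
```

Emit:
arm_command(
  steps=[
    {"slide": [0, 0, -0.04], "rot": [0, 0, 0], "grip": 0},
    {"slide": [0, 0, -0.03], "rot": [0, 0, 0], "grip": 0},
    {"slide": [0, 0, -0.014], "rot": [0, 0, 0], "grip": 0},
    {"slide": [0, 0, -0.006], "rot": [0, 0, 0], "grip": 0},
    {"slide": [0, 0, -0.0015], "rot": [0, 0, 0], "grip": 0},
    {"slide": [0, 0, 0], "rot": [0, 0, 0], "grip": 0},
    {"slide": [0, 0, 0], "rot": [0, 0, 0], "grip": 0},
    {"slide": [0, 0, 0], "rot": [0, 0, 0], "grip": 0},
  ],
)

```text
time: 26.2
ee_pos: [0.6251, -0.1511, 0.028]
eef_rot: [0.692, 0.722, 0.0, 0.0]
ft_force: [0.2, 0.4, -4.3]
width: 0.0459
grip_force: 40.0
```

```bash
python3 - <<'E'
from h import *
s=sensors.read_state();print(s['time'],s['ee_pos'],s['width'],s['ft_force'])
p=snap('scene');cv2.imwrite('pics/s5.png',cv2.resize(p['pixels'][130:240,190:340,::-1],None,fx=4,fy=4,interpolation=cv2.INTER_CUBIC))
E
```

```text
26.2 [ 0.62506966 -0.15113477  0.02802469] 0.04590323508005437 [ 0.22052034  0.39508019 -4.29774677]
```

View pics/s5.png

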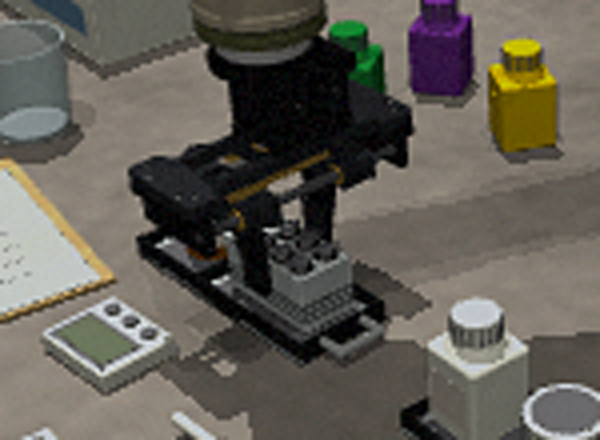

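The block is inside the long bay, about 1 mm above the floor. I'll lower it, release, and clear the view.

Emit:
arm_command(
  steps=[
    {"slide": [0, 0, -0.001], "rot": [0, 0, 0], "grip": 0},
    {"slide": [0, 0, 0], "rot": [0, 0, 0], "grip": 0.85},
    {"slide": [0, 0, 0], "rot": [0, 0, 0], "grip": 0.85},
    {"slide": [0, 0, 0], "rot": [0, 0, 0], "grip": 0.85},
    {"slide": [0, 0, 0], "rot": [0, 0, 0], "grip": 0.85},
    {"slide": [0, 0, 0.04], "rot": [0, 0, 0], "grip": 0.85},
    {"slide": [0, 0, 0.06], "rot": [0, 0, 0], "grip": 0.85},
    {"slide": [0, 0, 0.06], "rot": [0, 0, 0], "grip": 0.85},
  ],
)

```text
time: 27.25
ee_pos: [0.6245, -0.1511, 0.1883]
eef_rot: [0.692, 0.722, -0.0, -0.0]
ft_force: [1.3, 0.3, -0.4]
width: 0.0739
grip_force: 0.0
```

Emit:
arm_command(
  steps=[
    {"slide": [-0.025, -0.04, 0.01], "rot": [0, 0, 0], "grip": 0.85},
    {"slide": [-0.025, -0.04, 0.01], "rot": [0, 0, 0], "grip": 0.85},
    {"slide": [-0.025, -0.04, 0.01], "rot": [0, 0, 0], "grip": 0.85},
    {"slide": [-0.025, -0.04, 0.01], "rot": [0, 0, 0], "grip": 0.85},
    {"slide": [-0.025, -0.04, 0], "rot": [0, 0, 0], "grip": 0.85},
    {"slide": [-0.025, -0.04, 0], "rot": [0, 0, 0], "grip": 0.85},
    {"slide": [-0.025, -0.04, 0], "rot": [0, 0, 0], "grip": 0.85},
    {"slide": [-0.025, -0.04, 0], "rot": [0, 0, 0], "grip": 0.85},
  ],
)

```text
time: 28.25
ee_pos: [0.424, -0.4723, 0.2267]
eef_rot: [0.691, 0.722, 0.0, 0.0]
ft_force: [0.3, -0.4, -0.5]
width: 0.0739
grip_force: 0.0
```

```bash
python3 - <<'E'
from h import *
s=sensors.read_state();print(s['time'],s['ee_pos'])
t=snap('top');sc=snap('scene')
a=cv2.resize(t['pixels'][140:185,190:430],None,fx=3.3,fy=3.3,interpolation=cv2.INTER_CUBIC)
b=cv2.resize(sc['pixels'][160:300,195:435],None,fx=3.3,fy=3.3-.3,interpolation=cv2.INTER_CUBIC)
cv2.imwrite('pics/end.png',np.vstack([a,b])[:600,:,::-1])
for n in 'square_bottle large_jar round_bottle trough tube_block'.split():
    print(n,[(np.round(d['bbox']).tolist(),round(d['conf'],2)) for d in eyes.look_for(n,t)][:2])
E
```

```text
28.25 [ 0.42398641 -0.47227246  0.22674101]
square_bottle [([389.0, 265.0, 417.0, 287.0], 0.98), ([432.0, 270.0, 470.0, 297.0], 0.83)]
large_jar [([253.0, 145.0, 274.0, 171.0], 0.74), ([342.0, 150.0, 423.0, 177.0], 0.44)]
round_bottle [([403.0, 151.0, 422.0, 171.0], 0.75), ([342.0, 149.0, 425.0, 180.0], 0.32)]
trough [([208.0, 151.0, 251.0, 169.0], 0.72)]
tube_block [([353.0, 150.0, 394.0, 169.0], 0.74)]
```

View pics/end.png

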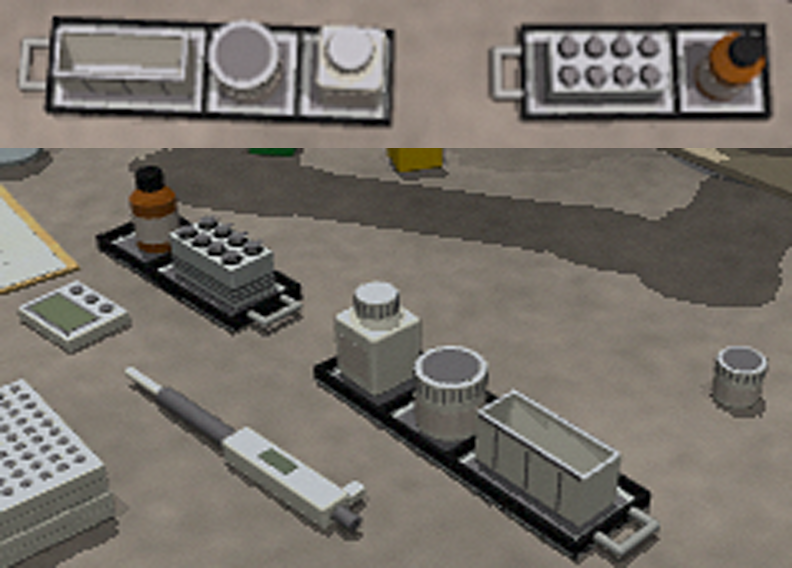

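Final view: all five things stand upright in their bays. The top-crop centres are trough (121,54), jar (244,58), bottle cap (352,47), block (610,60) and black cap (747,48). The small jar, timer and pipette are undisturbed. One numeric check against the carrier frames follows.

```bash
python3 - <<'E'
from h import *
t=snap('top')
E=(.6163,.153,.0);P=(.628,-.188,.043)
for n,u,v,z,c in(('trough 0,74',121,54,.056,E),('jar 0,-25',244,58,.064,E),('sq 0,-99',352,47,.094,E),('block 0,37',610,60,.056,P),('rb 0,-62',747,48,.09,P)):
    x=at(t,190+u/3.3,140+v/3.3,z)[:2]-c[:2];s,k=np.sin(c[2]),np.cos(c[2]);print(n,np.round([1e3*(k*x[0]+s*x[1]),1e3*(k*x[1]-s*x[0])]))
E
```

```text
trough 0,74 [-1. 71.]
jar 0,-25 [ -3. -24.]
sq 0,-99 [  -1. -107.]
block 0,37 [-2. 35.]
rb 0,-62 [ -3. -62.]
```

```bash
python3 - <<'E'
from h import *
t=snap('top');s=snap('scene')
def tri(a,b):
    o1,d1=ray(t,*a);o2,d2=ray(s,*b);A=np.c_[d1,-d2];k=np.linalg.lstsq(A,o2-o1,rcond=None)[0]
    return np.round(o1+k[0]*d1,4),np.round(o2+k[1]*d2,4)
f=lambda u,v:(190+u/3.3,140+v/3.3); g=lambda u,v:(195+u/3.3,160+(v-148)/3)
print('sq cap',tri(f(352,47),g(377,292)));print('jar lid',tri(f(244,58),g(451,367)));print('rb cap',tri(f(747,48),g(148,174)))
# carrier top corners (rib tops) in both views, -y end and +y end
for n,u,v in(('t -y far',392,32),('t -y near',389,124),('t +y far',55,18),('t +y near',48,110)): print(n,at(t,*f(u,v),.016))
for n,u,v in(('s -y robot side',362,338),('s -y outer',316,366),('s +y robot',650,490),('s +y outer',580,545)): print(n,at(s,*g(u,v),.016))
E
```

```text
sq cap (array([0.6157, 0.0458, 0.0938]), array([0.6133, 0.0484, 0.0932]))
jar lid (array([0.6136, 0.1289, 0.0612]), array([0.613 , 0.1295, 0.0611]))
rb cap (array([ 0.6279, -0.2509,  0.0882]), array([ 0.6271, -0.2502,  0.0877]))
t -y far [0.65274908 0.01620662 0.016     ]
t -y near [0.57642686 0.01617827 0.016     ]
t +y far [0.65426839 0.28750766 0.016     ]
t +y near [0.57817299 0.28691169 0.016     ]
s -y robot side [0.59964656 0.01123308 0.016     ]
s -y outer [0.65199153 0.01641385 0.016     ]
s +y robot [0.57602129 0.29034255 0.016     ]
s +y outer [0.65261198 0.29313882 0.016     ]
```

The bottle's cap is at z = 94 mm, which is the 88 mm bottle plus the 6 mm floor. So it stands flat, and inside the bay its offset cannot exceed 10 mm. I'm handing the job in.

```bash
python3 -c "
from bench import order
print(order.close_job())"
```

```text
the job is handed in; nothing more can be done
None
```

Both carriers are made up and the job is handed in. All five things stand in their bays; the square bottle sits furthest off centre, about 5–8 mm of the 12 mm allowed. The small jar, timer and pipette were left alone, and the judge's verdict was not shown.

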